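Scoop a charge of polishing balls onto the scale

ROBOT

A 7-joint arm with a two-finger parallel gripper is mounted at the origin on the work surface. World frame = base frame: x ahead of the robot, y to its left, z up, the work surface at z = 0. Lengths are in m, angles in rad, forces in N, time in s.
With the tool pointing down it reaches from about 0.425 to 0.925 m from the base axis. Payload 6.8 kg.
Tool frame: the origin (TCP) lies on the centre line of the jaws, within the pads' length; the fingertips stand 11 mm ahead of it and the grasp point (between the pads) lies 8 mm behind it; z points along the fingers, y is the direction in which the jaws open and shut (so a half turn about z gives the same grasp; the last joint's range is limited). The gripper opens to 85 mm and grips with 20 to 120 N. Pads are 22 mm wide; open, the fingers measure 114 mm over their backs; the gripper's body (76 mm by 85 mm) begins 54 mm behind the grasp point. The pads swing forward as they close: fully open they stand 13 mm farther back than shut.
Start: joints at [-1.243, 0.477, 0.022, 1.555, -0.011, 1.109, -0.083], TCP at [0.285, 0.612, 0.242] pointing down, gripper open.
Joint ranges: [-2.96, 2.96], [-0.34, 2.1], [-1.41, 1.46], [0.24, 2.44], [-1.37, 4.51], [0.17, 1.92], [-2.96, 2.96]. Speed limits (rad/s): [2.39, 2.39, 3.14, 3.14, 3.14, 3.14, 3.14].

INTERFACE

Orientations are given as a rotation vector (axis times angle).
In Python, from bench import r gives the robot as it stands.
- The arm moves only by the tool send_rows, never from a script. Its argument "deltas" is a list of rows, each a list of 7 numbers: the opening, from 0 (shut) to 1 (fully open), then the shift along the tool's x, y, z as a fraction of full scale, then the turn, a rotation vector about the tool's x, y, z as a fraction of full scale. In form: [[hand, x, y, z, ax, ay, az], ...]. A call has 1 to 20 rows; each row is the pose to reach, as a shift and turn from the pose commanded when the call began, along the tool's axes at that moment, turning the shorter way round; what a row does not reach only later rows make up. Full scale, the value 1, is 150 mm for a shift and 180 degrees for a turn. A row lasts 1/12 s, in which the tool goes at most 41.7 mm and 7.16 degrees, less where a joint would pass 70% of its speed; a pose out of reach is approached as far as the arm can. A call with a number of a shift or a turn outside -1 to 1 is refused whole. A call with a gripper value outside its range is refused whole. The fingers move at their own pace and stop on an object; "squeeze" is the grip in N (left out, the last holds). Time passes only in rows, so rows that repeat a pose let the fingers close. It gives the time, the measured TCP pose, the force and the opening at its end, in the units of the state.
- r.get_obs(): the state, without advancing time (a new reading comes with each control period).
- r.grab_frame(name): name is "scene" or "top"; returns a dict with "pixels" (384x512x3 uint8, red, green, blue), "camera_matrix" (3x3 intrinsics, pixels), "dist_coeffs" ([k1, k2, p1, p2, k3] as OpenCV has them; the pictures are not rectified), "rvec" (rotation vector, rad) and "tvec" (3), from world to camera coordinates, as OpenCV has them. Camera axes: x right, y down, z forward; pixel columns grow to the right and rows downward; lengths in m; the calibration is good to about 2 mm. A picture is of the moment at which its call begins. There is no depth.
- r.hand_in(): hands the job in, once; it reports no verdict.
The state is a dict: "clock": time; "joints": joint angles; "qvel": joint speeds; "tau": joint torques, N m; "tcp_pos": TCP position; "orientation": TCP orientation; "contact_force": force on the tool from outside, world axes, zero at the start; "moment": the same for the moment, N m; "grip_width": finger opening in m.
Only numpy, scipy, OpenCV 4.12 (cv2) and the standard library are available. Lean on these libraries where they do the work, as an engineer would, in place of code of your own. Each camera call takes 0.05 s, during which the arm holds its last target. There are 200 camera calls.

TASK

With the red-handled scoop, transfer all six white ceramic balls from the blue bin into the steel pan on the scale, without touching the balls with the fingers or knocking the scale. Then put the scoop back standing flat on the middle of its green mat and let go. Leave the other things on the bench where they are.

Things in the scene. Friction and masses are not known exactly. Their poses are not given: they have to be found in the camera images.
- scoop: Steel hand scoop, about 130 g. Origin: underside centre of its flat pan; +x to the open front, z up. Pan 80 long (x -40 to 40), 80 wide outside, 76 inside, sheet 2 thick; side walls and back wall (x = -40) reach 30 above the underside; front open with a 2 thick lip. Red handle: see scoop_grip. Starts flat on the mat, front pointing roughly to the robot's right (-y).
- scoop_grip (a point): Grip point of the scoop's handle, at x -72.5, y 0, z 86.5 of the scoop. The handle is a straight flat-sided bar, 14 wide (y) x 22 deep, rising from the top of the back wall and leaning backwards (to the scoop's -x) 30 degrees from vertical; its top is about 112 above the underside.
- scoop_lip (a point): Middle of the scoop's front lip, underside, at x = +40, z = 0 in the scoop's frame.
- bin: Blue open-topped bin, fixed. Origin: underside (on the bench); +x, towards its ramp, points roughly to the robot's right (world -y). Inner floor at z 4, inner width 88 (y -44 to 44), side walls 60 high. Low front wall 20 high with inner face at x -130. Flat floor from x -130 to 70; there a ramp rises at 50 degrees to x 112, z 54; back wall 75 high at x 116 to 120. A lamp stands over it: see lamp.
- lamp (a point): Centre of the lamp bar fixed over the bin, at x -45, y 0, z 255 of the bin: a white bar 22 in diameter, 140 long, along the bin's y. Two 8 mm rods at y +-58 run level at the same height from it to x 30 and there down to the bench, close outside the side walls. A gripper must lean back about 30 degrees to push the scoop up to the ramp beneath it.
- mat: Thin green mat, 150 (x) x 110 (y) x 2, fixed to the bench: the scoop's parking place. Origin: centre of its underside.
- scale: Grey bench scale, 180 (x) x 160 (y), body 34 high, fixed, with a round steel pan fixed on top. Origin: centre of its underside.
- pan (a point): Centre of the inner floor of the scale's pan, 46 above the bench. The pan widens from 60 radius at its foot to 78 (75 inside) at its rim, which is 90 above the bench, 44 above this point.
- ball0: White ceramic polishing ball, 24 in diameter, smooth and slippery, about 20 g, one of six alike, all lying on the floor of the bin at the start. Origin: its centre.
- ball1: White ceramic polishing ball, 24 in diameter, smooth and slippery, about 20 g, one of six alike, all lying on the floor of the bin at the start. Origin: its centre.
- ball2: White ceramic polishing ball, 24 in diameter, smooth and slippery, about 20 g, one of six alike, all lying on the floor of the bin at the start. Origin: its centre.
- ball3: White ceramic polishing ball, 24 in diameter, smooth and slippery, about 20 g, one of six alike, all lying on the floor of the bin at the start. Origin: its centre.
- ball4: White ceramic polishing ball, 24 in diameter, smooth and slippery, about 20 g, one of six alike, all lying on the floor of the bin at the start. Origin: its centre.
- ball5: White ceramic polishing ball, 24 in diameter, smooth and slippery, about 20 g, one of six alike, all lying on the floor of the bin at the start. Origin: its centre.
- bottle: Bystander: water bottle with blue cap, 66 diameter, 210 high, standing. Origin: centre of its underside.
- roll: Bystander: paper roll standing on end, 104 diameter, 100 high. Origin: centre of its underside.
- syringe: Bystander: syringe of red polishing paste lying along its x axis, 133 long (x -72 to +63), 30 wide, 24 high. Origin: on the bench under its barrel.
- stone: Bystander: brown oilstone stick lying, 120 (x) x 13 x 13. Origin: centre of its underside.
- handpiece: Bystander: steel grinding handpiece lying along its x axis, 150 long (x -70 to +80), 22 diameter. Origin: on the bench under it.
- brush: Bystander: flat hand brush with a wooden handle, lying along its x axis, 200 long (x -100 to +100), 42 wide, 20 high. Origin: on the bench under its middle.
Mind the look-alikes: they are no part of the job. Leave any turquoise look-alike of the scoop alone.

How it is judged:
By the outcome, as a careful person would: the job done as asked, in the order asked, and still so for the second after the job is handed in, with the robot touching nothing.
It also fails if it takes over 72 s, if anything falls off the work surface, if the arm or the gripper's body presses on something with over 40 N, if the wrist force passes 120 N, or if a joint passes its speed limit or range.

## Working session

There is one attempt and no reset: what is moved stays moved. The work goes in short steps, Python scripts to look and compute and a tool call to move; the robot and the scene stay as the last step left them, time stands still between calls to the robot, and variables do not carry over. Pictures are saved under pics/ and viewed, about 8 in all and at most 12, crops included, and the job is handed in when it is done.

Besides the shell and the picture viewer there is one more tool, called after "Request:" as name([rows], argument=value, ...), one row to a line, values as JSON. send_rows: Moves the arm, as the interface text tells. Shift numbers are shares of 150 mm and turn numbers shares of 180 degrees, none past 1 either way. Its arguments: {"type":"object","properties":{"deltas":{"type":"array","items":{"type":"array","items":{"type":"number"}}},"squeeze":{"type":"number"}},"required":["deltas"]}

```bash
ls; mkdir -p pics; python3 - <<'E'
from bench import r
import cv2,numpy as np
print(r.get_obs())
for n in("scene","top"):
    f=r.grab_frame(n); cv2.imwrite(f"pics/{n}0.png",cv2.resize(f["pixels"][:,:,::-1],(800,600),interpolation=cv2.INTER_CUBIC))
    R=cv2.Rodrigues(np.array(f["rvec"]))[0]; print(n,f["camera_matrix"],f["dist_coeffs"],(-R.T@np.array(f["tvec"]).ravel()),R)
E
```

```text
pics
{'clock': 0.0, 'joints': array([-1.24314741,  0.47781625,  0.02232163,  1.55646796, -0.01151123,
        1.10928828, -0.08306008]), 'qvel': array([-0.00030173,  0.00049153, -0.00115357,  0.00038229, -0.00144675,
       -0.00089436, -0.0008156 ]), 'tau': array([ 1.38913429e-04, -5.96446502e+01,  1.60784382e+00, -2.81194371e+01,
        1.24342006e-02,  9.24818247e-03, -5.29479180e-06]), 'tcp_pos': array([0.28466565, 0.61139894, 0.24130754]), 'orientation': array([-6.78898037e-01, -3.06707037e+00,  2.87504281e-03]), 'contact_force': array([-0.78998116, -0.22897938, -0.49441057]), 'moment': array([ 0.0439069 ,  0.00990623, -0.01512415]), 'grip_width': 0.0854998986457209}
scene [[490.41273644   0.         254.34016766]
 [  0.         490.41273644 186.46941378]
 [  0.           0.           1.        ]] [-0.17407951  0.          0.          0.          0.        ] [ 1.51062004 -0.31423052  1.01164053] [[ 0.28324493  0.95887117  0.01839546]
 [ 0.61005006 -0.16533875 -0.77492065]
 [-0.74000759  0.2307145  -0.63179078]]
top [[456.06633768   0.         252.49542685]
 [  0.         456.06633768 187.74064333]
 [  0.           0.           1.        ]] [-0.01219269  0.          0.          0.          0.        ] [ 3.78259590e-01 -9.71125794e-04  1.62545082e+00] [[-0.01625907 -0.99976236 -0.0145211 ]
 [-0.99502406  0.01760639 -0.098067  ]
 [ 0.09829936  0.01285436 -0.99507387]]
```

View pics/top0.png

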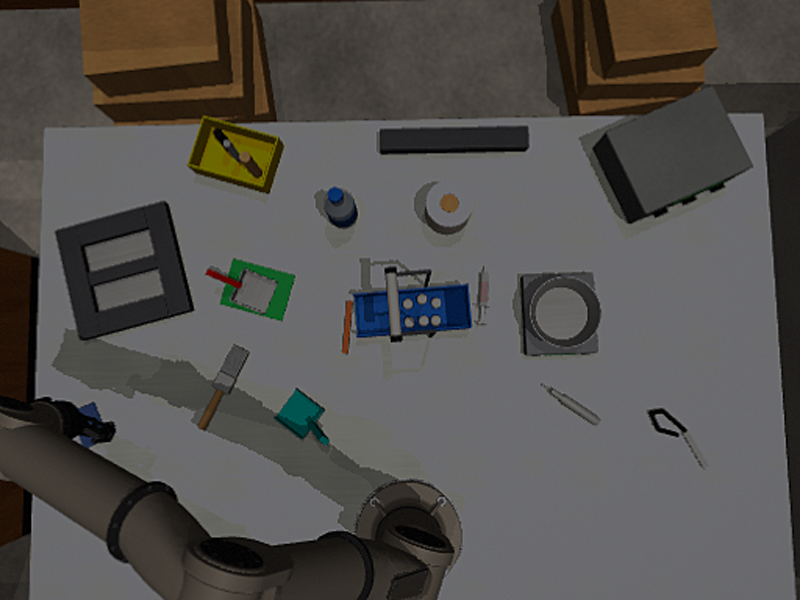

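View pics/scene0.png

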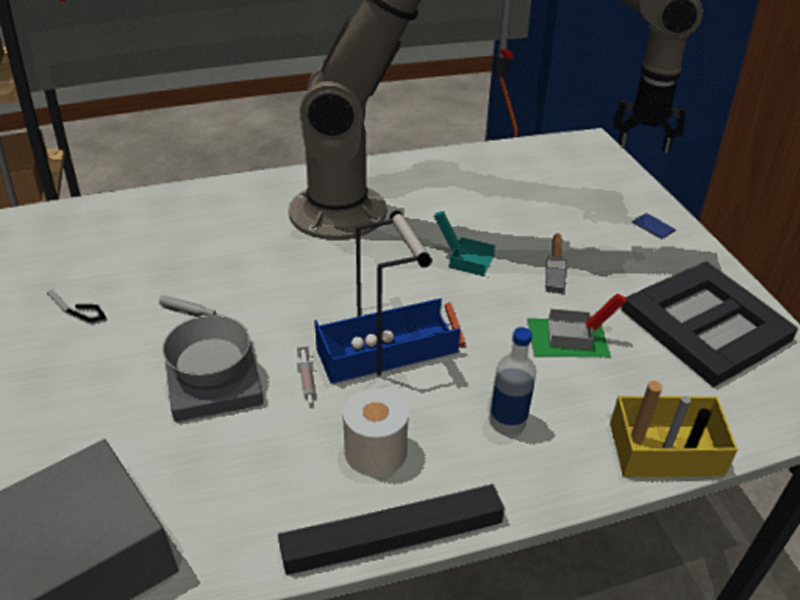

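The top view shows the red-handled scoop on the green mat at (255,290), the bin at (410,308) with six balls beside the lamp bar, and the scale pan at (563,312). The turquoise look-alike is at (300,415). Next I'll enlarge the top view for measuring.

```bash
cat > h.py <<'E'
import cv2,numpy as np
from bench import r
def grab(n): return r.grab_frame(n)
def ray(f,uv,z):
    "world point at height z seen at native pixel uv"
    K=np.array(f["camera_matrix"]);d=np.array(f["dist_coeffs"])
    R=cv2.Rodrigues(np.array(f["rvec"]))[0];t=np.array(f["tvec"]).ravel()
    p=cv2.undistortPoints(np.array([[uv]],float),K,d)[0,0]
    c=-R.T@t;v=R.T@np.array([p[0],p[1],1.]);return c+v*(z-c[2])/v[2]
def proj(f,P):
    return cv2.projectPoints(np.array(P,float).reshape(-1,3),np.array(f["rvec"]),np.array(f["tvec"]),np.array(f["camera_matrix"]),np.array(f["dist_coeffs"]))[0][:,0]
def crop(f,x0,y0,x1,y1,s):
    a=f["pixels"][y0:y1,x0:x1,::-1];a=np.clip(a.astype(float)*1.5,0,255).astype(np.uint8)
    return cv2.resize(a,None,fx=s,fy=s,interpolation=cv2.INTER_CUBIC)
E
python3 - <<'E'
from h import *
f=grab("top")
a=crop(f,125,160,205,220,5)   # 400x300 scoop
b=crop(f,215,160,315,235,4)   # 400x300
c=crop(f,325,165,392,235,4)   # 268x280
g=grab("scene")
d=crop(g,330,180,410,236,5)   #400x280
out=np.zeros((590,800,3),np.uint8)
out[:300,:400]=a;out[:300,400:800]=b;out[300:580,:268]=c;out[300:580,400:800]=d
cv2.imwrite("pics/m1.png",out)
E
```

```text
(no output)
```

View pics/m1.png

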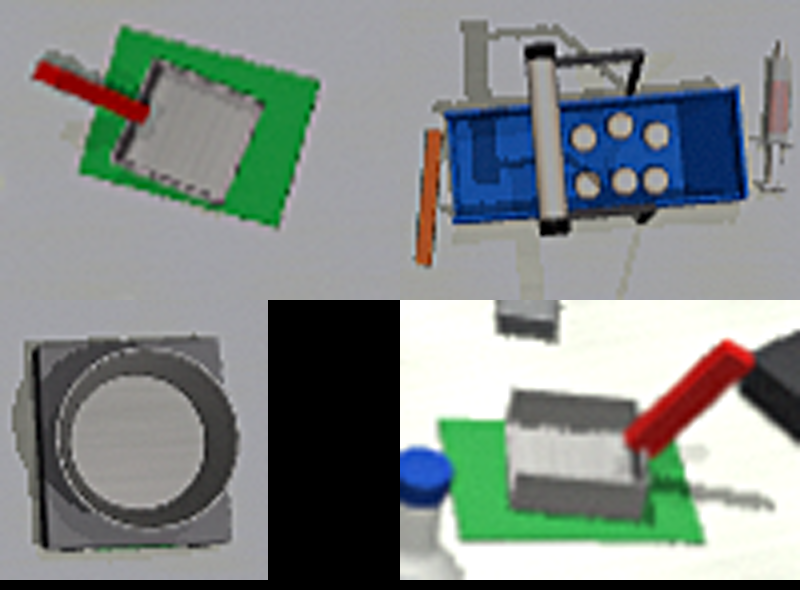

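The crops show the mat corners, scoop rim, lamp bar and balls clearly. The six balls sit as two rows of three between the lamp and the ramp. I'll fit poses from these pixels.

```bash
cat >> h.py <<'E'
def T(x,y,a,P):
    P=np.array(P,float).reshape(-1,3);c,s=np.cos(a),np.sin(a)
    return np.c_[x+c*P[:,0]-s*P[:,1],y+s*P[:,0]+c*P[:,1],P[:,2]]
E
cat > fit.py <<'E'
from h import *
from scipy.optimize import least_squares
f=grab("top");g=grab("scene")
nat=lambda p,x0,y0,s:(np.array(p,float)+.5)/s-.5+[x0,y0]
def fit(name,P,uv,x0,z=0):
    P=np.array(P)/1000
    s=least_squares(lambda q:(proj(f,T(*q,P)+[0,0,z])-uv).ravel(),x0,x_scale=[.1,.1,.3],loss="soft_l1")
    print(name,s.x.round(4),"res px",s.fun.reshape(-1,2).round(1).tolist());return s.x
A=lambda p:nat(p,125,160,5)
mat=fit("mat",[(-75,-55,2),(-75,55,2),(75,55,2),(75,-55,2)],A([(80,172),(123,27),(320,80),(280,228)]),[.6,.4,-1.8])
sc=fit("scoop",[(-40,-40,30),(-40,40,30),(40,40,30),(40,-40,30),(-90,0,112)],A([(115,160),(157,60),(268,101),(225,203),(38,70)]),[.6,.4,-1.8],.002)
B=lambda p:nat(np.array(p)-[400,0],215,160,4)
lampP=np.array([-45,0,255])
bn=fit("bin",[(120,48,75),(120,-48,75),(-45,70,255),(-45,-70,255),(-134,48,40),(-134,-48,40)],B([(740,88),(747,197),(540,47),(553,232),(445,110),(455,222)]),[.6,0,-1.6])
C=lambda p:nat(np.array(p)-[0,300],325,165,4)
print("pan floor c",[ray(f,C([u])[0],.046) for u in [(136,441)]],"rim c",ray(f,C([(149,437)])[0],.09))
sl=fit("scale",[(-90,-80,34),(-90,80,34),(90,80,34),(90,-80,34)],C([(232,540),(46,546),(38,340),(218,338)]),[.6,-.35,0])
for u in [(584,136),(621,125),(657,134),(587,184),(625,180),(655,179)]:
    w=ray(f,B([u])[0],.016);c,s=np.cos(bn[2]),np.sin(bn[2]);d=w[:2]-bn[:2]
    print("ball",w.round(3),"in bin",(np.array([c*d[0]+s*d[1],-s*d[0]+c*d[1]])*1000).round())
E
python3 fit.py
```

```text
mat [ 0.5545  0.335  -1.852 ] res px [[-0.1, 0.2], [-0.1, -0.1], [0.4, 0.0], [-0.1, -0.1]]
scoop [ 0.5483  0.3362 -1.9545] res px [[0.3, 0.7], [0.5, -0.4], [-0.8, -0.5], [-0.7, 0.2], [0.6, 0.1]]
bin [ 0.4964 -0.0244 -1.5171] res px [[-0.2, -0.4], [0.3, 0.4], [0.1, -0.1], [0.1, -0.2], [0.2, 0.4], [-0.6, -0.1]]
pan floor c [array([ 0.48558149, -0.34726598,  0.046     ])] rim c [ 0.4857728  -0.34866648  0.09      ]
scale [ 0.487  -0.3477  0.0105] res px [[-0.3, 0.3], [0.1, 0.1], [-0.2, 0.1], [0.4, -0.6]]
ball [ 0.516 -0.009  0.016] in bin [-15.  20.]
ball [ 0.525 -0.042  0.016] in bin [19. 28.]
ball [ 0.516 -0.073  0.016] in bin [50. 17.]
ball [ 0.473 -0.011  0.016] in bin [-15. -22.]
ball [ 0.476 -0.044  0.016] in bin [ 19. -21.]
ball [ 0.477 -0.071  0.016] in bin [ 45. -22.]
```

```bash
cat >> h.py <<'E'
from scipy.spatial.transform import Rotation as Ro
GRIP=np.array([-.0725,0,.0865])
def tool_of(origin,yaw,pitch=0.,sgn=1,lean=30.,grip=GRIP):
    """TCP pose for scoop origin, yaw(rad), pitch(deg, lip up +); tool z along handle"""
    Rs=Ro.from_euler("z",yaw)*Ro.from_euler("y",-pitch,degrees=True)
    a=np.radians(lean);z=np.array([np.sin(a),0,-np.cos(a)]);y=np.array([0,sgn,0.]);x=np.cross(y,z)
    Rt=Rs*Ro.from_matrix(np.c_[x,y,z])
    return np.array(origin)+Rs.apply(grip)+.008*Rt.apply([0,0,1]),Rt
def rel(p,R,p0,R0):
    w=(R0.inv()*R).as_rotvec()/np.pi
    return np.r_[R0.inv().apply(np.array(p)-p0)/.15,w]
def here():
    o=r.get_obs();return o["tcp_pos"],Ro.from_rotvec(o["orientation"])
E
python3 - <<'E'
from h import *
p0,R0=here();print(R0.as_matrix().round(2))
for s in(1,-1):
    p,R=tool_of((.5483,.3362,.002),-1.9545,0,s)
    print(s,p,(R0.inv()*R).magnitude()*57.3)
    for b in(.1,0.):print(rel(p-b*R.apply([0,0,1]),R,p0,R0).round(3))
E
```

```text
[[-0.91  0.42 -0.  ]
 [ 0.42  0.91 -0.  ]
 [-0.   -0.   -1.  ]]
1 [0.57394348 0.39971899 0.0815718 ] 91.0505768587389
[-2.326 -0.135  0.492  0.126 -0.133  0.471]
[-2.344 -0.467  1.07   0.126 -0.133  0.471]
-1 [0.57394348 0.39971899 0.0815718 ] 96.63601597766882
[-2.326 -0.135  0.492  0.135  0.128 -0.504]
[-2.344 -0.467  1.07   0.135  0.128 -0.504]
```

Request:
send_rows([
  [0.6, -0.25, 0, 0, 0.03, -0.03, 0.1],
  [0.6, -0.5, 0, 0.05, 0.05, -0.05, 0.18],
  [0.6, -0.75, -0.03, 0.1, 0.08, -0.08, 0.28],
  [0.6, -1, -0.06, 0.15, 0.1, -0.1, 0.37],
  [0.6, -1, -0.06, 0.15, 0.126, -0.133, 0.471],
  [0.6, -1, -0.06, 0.15, 0.126, -0.133, 0.471],
  [0.6, -1, -0.06, 0.15, 0.126, -0.133, 0.471],
  [0.6, -1, -0.06, 0.15, 0.126, -0.133, 0.471],
  [0.6, -1, -0.06, 0.15, 0.126, -0.133, 0.471],
  [0.6, -1, -0.06, 0.15, 0.126, -0.133, 0.471],
  [0.6, -1, -0.06, 0.15, 0.126, -0.133, 0.471],
  [0.6, -1, -0.06, 0.15, 0.126, -0.133, 0.471],
  [0.6, -1, -0.06, 0.15, 0.126, -0.133, 0.471],
], squeeze=60)

```text
clock: 1.38
tcp_pos: [0.4168, 0.5408, 0.219]
orientation: [2.309, 1.551, -0.619]
contact_force: [-0.6, -0.4, -0.9]
grip_width: 0.0511
```

```bash
cat > go.py <<'E'
# usage: go.py x y z yaw pitch [back] : remaining move to a scoop pose, in row units
import sys;from h import *
a=[float(v) for v in sys.argv[1:]];b=a[5] if len(a)>5 else 0
o=r.get_obs();p0,R0=here();p,R=tool_of(a[:3],a[3],a[4]);p=p-b*R.apply([0,0,1])
print("t",round(o["clock"],2),"tcp",p0.round(4),"F",o["contact_force"].round(1),"w",round(o["grip_width"],4),"j",o["joints"].round(2))
print("delta",rel(p,R,p0,R0).round(3),"target",p.round(4))
E
python3 go.py .5483 .3362 .002 -1.9545 0 .1
```

```text
t 1.38 tcp [0.4168 0.5408 0.219 ] F [-0.6 -0.4 -0.9] w 0.0511 j [-1.26  0.85  0.44  1.15 -0.17  1.71 -1.24]
delta [ 4.800e-02  1.324e+00  3.670e-01 -0.000e+00  1.000e-03 -1.000e-03] target [0.5927 0.4461 0.1682]
```

Request:
send_rows([
  [0.6, 0.01, 0.25, 0.08, 0, 0, 0],
  [0.6, 0.02, 0.5, 0.15, 0, 0, 0],
  [0.6, 0.03, 0.75, 0.22, 0, 0, 0],
  [0.6, 0.04, 1, 0.3, 0, 0, 0],
  [0.6, 0.04, 1, 0.3, 0, 0, 0],
  [0.6, 0.04, 1, 0.3, 0, 0, 0],
])

```text
clock: 1.88
tcp_pos: [0.5522, 0.465, 0.1765]
orientation: [2.309, 1.551, -0.62]
contact_force: [0.5, 0.2, -0.2]
grip_width: 0.0509
```

```bash
python3 go.py .5483 .3362 .002 -1.9545 0 .06
```

```text
t 1.88 tcp [0.5522 0.465  0.1765] F [ 0.5  0.2 -0.2] w 0.0509 j [-1.07  0.94  0.46  1.07 -0.13  1.66 -1.06]
delta [ 0.016  0.297  0.323 -0.     0.001 -0.001] target [0.5852 0.4275 0.1335]
```

Request:
send_rows([
  [0.5, 0.005, 0.15, 0.15, 0, 0, 0],
  [0.5, 0.016, 0.295, 0.32, 0, 0, 0],
  [0.5, 0.016, 0.295, 0.32, 0, 0, 0],
  [0.5, 0.016, 0.295, 0.32, 0, 0, 0],
])

```text
clock: 2.22
tcp_pos: [0.5822, 0.4305, 0.1336]
orientation: [2.306, 1.556, -0.622]
contact_force: [-0.0, 0.1, -0.4]
grip_width: 0.0429
```

```bash
python3 go.py .5483 .3362 .002 -1.9545 0 0; python3 - <<'E'
from h import *
f=grab("top");g=grab("scene")
cv2.imwrite("pics/m2.png",np.hstack([crop(f,115,145,195,220,5),crop(g,350,140,430,215,5)]))
E
```

```text
t 2.22 tcp [0.5822 0.4305 0.1336] F [-0.   0.1 -0.4] w 0.0429 j [-1.02  0.98  0.46  1.11 -0.12  1.59 -1.02]
delta [-0.008  0.026  0.406 -0.     0.001  0.   ] target [0.5739 0.3997 0.0816]
```

View pics/m2.png

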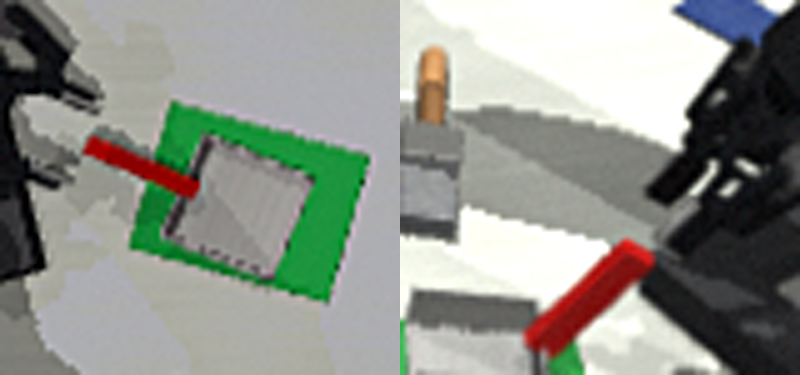

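The open jaws, with tips at (98,105) and (68,180), straddle the red handle end at (88,147). I'm advancing and gripping.

Request:
send_rows([
  [0.5, -0.008, 0.026, 0.1, 0, 0, 0],
  [0.5, -0.008, 0.026, 0.2, 0, 0, 0],
  [0.5, -0.008, 0.026, 0.3, 0, 0, 0],
  [0.5, -0.008, 0.026, 0.4, 0, 0, 0],
  [0.5, -0.008, 0.026, 0.406, 0, 0, 0],
  [0.4, -0.008, 0.026, 0.406, 0, 0, 0],
  [0.3, -0.008, 0.026, 0.406, 0, 0, 0],
  [0.2, -0.008, 0.026, 0.406, 0, 0, 0],
  [0.1, -0.008, 0.026, 0.406, 0, 0, 0],
  [0, -0.008, 0.026, 0.406, 0, 0, 0],
  [0, -0.008, 0.026, 0.406, 0, 0, 0],
  [0, -0.008, 0.026, 0.406, 0, 0, 0],
  [0, -0.008, 0.026, 0.406, 0, 0, 0],
], squeeze=80)

```text
clock: 3.4
tcp_pos: [0.575, 0.4024, 0.0843]
orientation: [2.307, 1.56, -0.614]
contact_force: [-1.4, 2.4, 6.3]
grip_width: 0.0131
```

```bash
python3 go.py .5483 .3362 .002 -1.9545 0 0
```

```text
t 3.4 tcp [0.575  0.4024 0.0843] F [-1.4  2.4  6.3] w 0.0131 j [-1.02  0.98  0.45  1.22 -0.12  1.46 -1.01]
delta [-0.008  0.     0.025  0.    -0.001  0.001] target [0.5739 0.3997 0.0816]
```

```bash
sed -i 's/^GRIP=.*/GRIP=np.array([-.0744,0,.0897])/' h.py; python3 go.py .5483 .3362 .10 -1.9545 0; python3 go.py .49 .085 .10 -1.5171 0
```

```text
t 3.4 tcp [0.575  0.4024 0.0843] F [-1.4  2.4  6.3] w 0.0131 j [-1.02  0.98  0.45  1.22 -0.12  1.46 -1.01]
delta [-0.332  0.001 -0.566  0.    -0.001  0.001] target [0.5747 0.4015 0.1828]
t 3.4 tcp [0.575  0.4024 0.0843] F [-1.4  2.4  6.3] w 0.0131 j [-1.02  0.98  0.45  1.22 -0.12  1.46 -1.01]
delta [-1.844e+00  6.400e-02  3.000e-01 -6.900e-02 -1.000e-03 -1.200e-01] target [0.4862 0.1553 0.1828]
```

Request:
send_rows([
  [0, -0.08, 0, -0.14, 0, 0, 0],
  [0, -0.16, 0, -0.28, 0, 0, 0],
  [0, -0.25, 0, -0.42, 0, 0, 0],
  [0, -0.332, 0, -0.566, 0, 0, 0],
  [0, -0.5, 0, -0.47, 0, 0, 0],
  [0, -0.7, 0.01, -0.36, -0.02, 0, -0.04],
  [0, -0.85, 0.02, -0.27, -0.04, 0, -0.08],
  [0, -1, 0.03, -0.18, -0.069, 0, -0.12],
  [0, -1, 0.03, -0.18, -0.069, 0, -0.12],
  [0, -1, 0.03, -0.18, -0.069, 0, -0.12],
])

```text
clock: 4.23
tcp_pos: [0.5335, 0.2902, 0.1814]
orientation: [1.87, 1.975, -0.502]
contact_force: [0.4, 1.9, -2.4]
grip_width: 0.0127
```

```bash
python3 go.py .49 .085 .10 -1.5171 0
```

```text
t 4.23 tcp [0.5335 0.2902 0.1814] F [ 0.4  1.9 -2.4] w 0.0127 j [-1.1   0.64  0.45  1.63  0.16  1.25 -0.7 ]
delta [-0.768 -0.364  0.432 -0.    -0.     0.001] target [0.4862 0.1553 0.1828]
```

Request:
send_rows([
  [0, -0.2, -0.09, 0.11, 0, 0, 0],
  [0, -0.4, -0.18, 0.22, 0, 0, 0],
  [0, -0.6, -0.27, 0.33, 0, 0, 0],
  [0, -0.768, -0.364, 0.43, 0, 0, 0],
  [0, -0.768, -0.364, 0.43, 0, 0, 0],
  [0, -0.768, -0.364, 0.43, 0, 0, 0],
])

```text
clock: 4.73
tcp_pos: [0.4881, 0.1555, 0.1833]
orientation: [1.877, 1.968, -0.501]
contact_force: [0.8, 0.9, -0.6]
grip_width: 0.013
```

```bash
python3 go.py .4918 .0605 .07 -1.5171 0; python3 - <<'E'
from h import *
f=grab("top");g=grab("scene")
a=crop(f,205,140,315,240,4)
b=crop(g,190,120,310,240,3)
h=np.zeros((400,800,3),np.uint8);h[:,:440]=a;h[:360,440:]=b
# predicted scoop rim from tool pose
p,R=here();p2,R2=tool_of((0,0,0),-1.5171,0);M=R*R2.inv();P=np.array([(-40,-40,30),(-40,40,30),(40,40,30),(40,-40,30)])/1000
W=p+M.apply(Ro.from_euler("z",-1.5171).apply(P)-p2)
for q in (proj(f,W)-[205,140]+.5)*4-.5: cv2.circle(h,tuple(int(v) for v in q),3,(0,0,255),-1)
W=T(.4964,-.0244,-1.5171,np.array([(-134,48,60),(-134,-48,60),(120,48,75),(120,-48,75)])/1000)
for q in (proj(f,W)-[205,140]+.5)*4-.5: cv2.circle(h,tuple(int(v) for v in q),3,(0,255,255),-1)
cv2.imwrite("pics/m3.png",h)
E
```

```text
t 4.73 tcp [0.4881 0.1555 0.1833] F [ 0.8  0.9 -0.6] w 0.013 j [-1.08  0.47  0.51  1.92  0.25  1.09 -0.68]
delta [-0.041 -0.009  0.259 -0.001 -0.    -0.002] target [0.488  0.1308 0.1528]
```

View pics/m3.png

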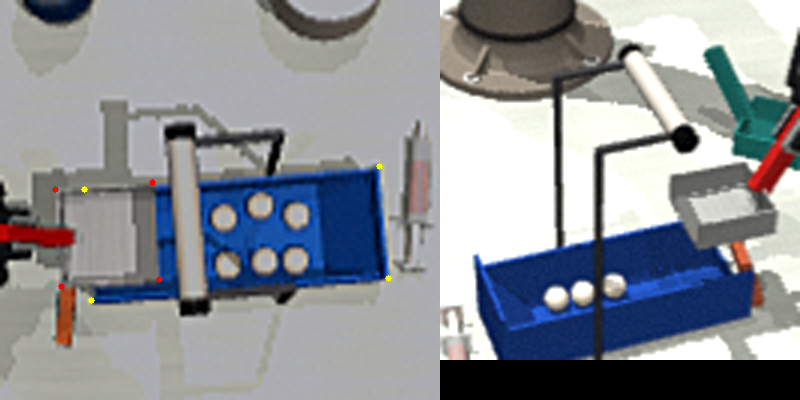

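The scoop rim, seen at about (62,190)–(158,278), matches the red prediction, and it is lined up laterally with the bin. The lip is still short of the lamp. I'm lowering it in.

Request:
send_rows([
  [0, -0.02, -0.005, 0.13, 0, 0, 0],
  [0, -0.041, -0.009, 0.259, 0, 0, 0],
  [0, -0.041, -0.009, 0.259, 0, 0, 0],
  [0, -0.041, -0.009, 0.259, 0, 0, 0],
])

```text
clock: 5.17
tcp_pos: [0.4882, 0.1327, 0.152]
orientation: [1.871, 1.972, -0.502]
contact_force: [-0.4, 0.7, -0.9]
grip_width: 0.0129
```

```bash
python3 go.py .4918 .0605 .008 -1.5171 0
```

```text
t 5.17 tcp [0.4882 0.1327 0.152 ] F [-0.4  0.7 -0.9] w 0.0129 j [-1.04  0.5   0.51  1.97  0.26  1.01 -0.68]
delta [ 0.193 -0.001  0.36  -0.     0.    -0.   ] target [0.488  0.1308 0.0908]
```

Request:
send_rows([
  [0, 0.04, 0, 0.08, 0, 0, 0],
  [0, 0.09, 0, 0.17, 0, 0, 0],
  [0, 0.14, 0, 0.26, 0, 0, 0],
  [0, 0.193, 0, 0.36, 0, 0, 0],
  [0, 0.193, 0, 0.36, 0, 0, 0],
  [0, 0.193, 0, 0.36, 0, 0, 0],
])

```text
clock: 5.67
tcp_pos: [0.4884, 0.1314, 0.0913]
orientation: [1.87, 1.974, -0.5]
contact_force: [0.2, 0.2, 0.2]
grip_width: 0.0129
```

```bash
python3 go.py .4918 .0605 .004 -1.5171 0;python3 - <<'E'
from h import *
f=grab("top");g=grab("scene")
a=crop(f,205,140,315,240,4)
b=crop(g,190,120,310,240,3)
h=np.zeros((400,800,3),np.uint8);h[:,:440]=a;h[:360,440:]=b
cv2.imwrite("pics/m4.png",h)
E
```

```text
t 5.67 tcp [0.4884 0.1314 0.0913] F [0.2 0.2 0.2] w 0.0129 j [-1.02  0.6   0.48  2.    0.24  0.88 -0.7 ]
delta [ 0.012 -0.003  0.028  0.    -0.     0.   ] target [0.488  0.1308 0.0868]
```

View pics/m4.png

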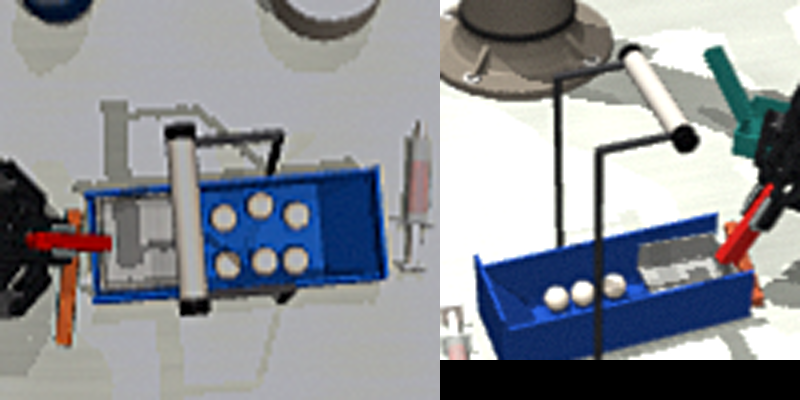

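The scoop is inside the bin, (95,195)–(180,295) in the crop, with no contact and the balls undisturbed. I'm lowering it to the floor.

Request:
send_rows([
  [0, 0.006, 0, 0.014, 0, 0, 0],
  [0, 0.012, -0.002, 0.028, 0, 0, 0],
  [0, 0.012, -0.002, 0.028, 0, 0, 0],
])

```text
clock: 6.02
tcp_pos: [0.4876, 0.1295, 0.0866]
orientation: [1.871, 1.973, -0.5]
contact_force: [-0.2, 0.6, -1.2]
grip_width: 0.0127
```

```bash
python3 go.py .4951 -.0005 .004 -1.5171 0;python3 go.py .4980 -.0543 .004 -1.5171 0
```

```text
t 6.02 tcp [0.4876 0.1295 0.0866] F [-0.2  0.6 -1.2] w 0.0127 j [-1.02  0.61  0.48  2.    0.24  0.87 -0.7 ]
delta [-0.346  0.004  0.198 -0.    -0.    -0.   ] target [0.4913 0.0698 0.0868]
t 6.02 tcp [0.4876 0.1295 0.0866] F [-0.2  0.6 -1.2] w 0.0127 j [-1.02  0.61  0.48  2.    0.24  0.87 -0.7 ]
delta [-0.657  0.004  0.377 -0.    -0.    -0.   ] target [0.4942 0.016  0.0868]
```

Request:
send_rows([
  [0, 0.003, 0, 0.006, 0, 0, 0],
  [0, 0.006, 0, 0.012, 0, 0, 0],
  [0, 0.006, 0, 0.012, 0, 0, 0],
])

```text
clock: 6.27
tcp_pos: [0.4875, 0.1292, 0.0844]
orientation: [1.871, 1.972, -0.501]
contact_force: [0.2, -0.4, -2.5]
grip_width: 0.0134
```

Request:
send_rows([
  [0, 0.004, 0, 0.008, 0, 0, 0],
  [0, 0.008, 0, 0.014, 0, 0, 0],
  [0, 0.008, 0, 0.014, 0, 0, 0],
])

```text
clock: 6.52
tcp_pos: [0.4874, 0.1292, 0.0818]
orientation: [1.871, 1.973, -0.501]
contact_force: [0.3, -0.4, -1.5]
grip_width: 0.0129
```

Request:
send_rows([
  [0, 0.004, 0, 0.008, 0, 0, 0],
  [0, 0.008, 0, 0.014, 0, 0, 0],
  [0, 0.008, 0, 0.014, 0, 0, 0],
])

```text
clock: 6.77
tcp_pos: [0.4878, 0.1294, 0.0805]
orientation: [1.871, 1.972, -0.502]
contact_force: [-1.8, 2.2, 9.5]
grip_width: 0.0131
```

```bash
python3 go.py .4951 -.0005 .004 -1.5171 0;python3 - <<'E'
from h import *
f=grab("top");g=grab("scene")
h=np.zeros((480,800,3),np.uint8);a=crop(f,215,175,275,225,6);b=crop(g,240,170,314,244,6)
h[:300,:360]=a;h[:444,360:804]=b[:, :440]
cv2.imwrite("pics/m5.png",h)
E
```

```text
t 6.77 tcp [0.4878 0.1294 0.0805] F [-1.8  2.2  9.5] w 0.0131 j [-1.01  0.62  0.48  2.01  0.24  0.86 -0.7 ]
delta [-0.366  0.002  0.163 -0.    -0.    -0.   ] target [0.4913 0.0698 0.0868]
```

View pics/m5.png

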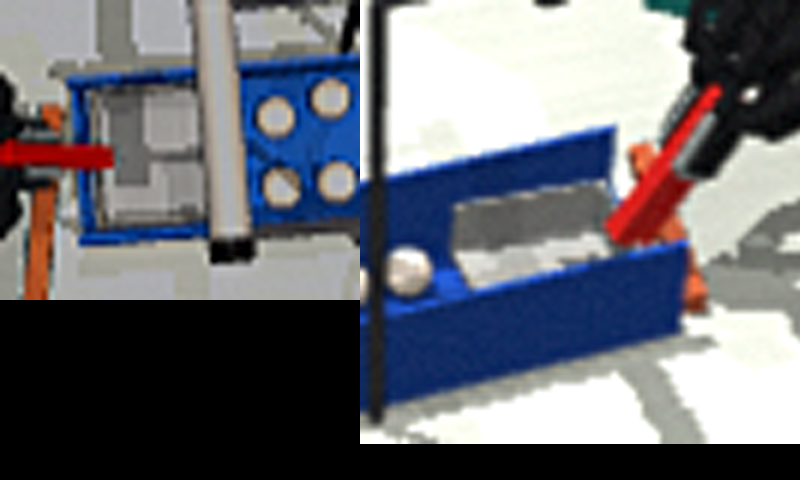

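```bash
python3 - <<'E'
from h import *
from scipy.optimize import least_squares
f=grab("top");g=grab("scene")
S=lambda u:(np.array(u,float)-[360,0]+.5)/6-.5+[240,170]
A=lambda u:(np.array(u,float)+.5)/6-.5+[215,175]
Ps=np.array([(40,-40,30),(-40,-40,30)])/1000; Us=S([(455,206),(605,182)])
Pt=np.array([(-40,40,30),(-40,-40,30)])/1000; Ut=A([(95,88),(98,230)])
def w(q,P):
    x,y,z,pit,yaw=q;return np.array([x,y,z])+(Ro.from_euler("z",yaw)*Ro.from_euler("y",-pit)).apply(P)
def H(q,g):  # handle axis line vs seen edges (centre line)
    a=proj(g,w(q,np.array([(-.0725,0,.0865),(-.0475,0,.0432)])));return a
hc=S([(714,100),(628,232)])  # rough centre line of handle in scene
def res(q):
    a=H(q,g);n=hc[1]-hc[0];n=np.array([-n[1],n[0]])/np.linalg.norm(n)
    return np.r_[(proj(g,w(q,Ps))-Us).ravel(),(proj(f,w(q,Pt))-Ut).ravel(),((a-hc[0])@n)*.7,(q[4]+1.5171)*50]
s=least_squares(res,[.4918,.0605,.004,0.,-1.5171],x_scale=[.1,.1,.1,.1,.1])
print(s.x.round(4),"pitch deg",np.degrees(s.x[3]).round(1),s.fun.round(1))
E
```

```text
[ 0.4923  0.0583  0.0092  0.0311 -1.5272] pitch deg 1.8 [-0.7  0.3 -1.  -0.4 -1.2  0.2 -0.4 -0.6 -0.5  0.  -0.5]
```

Request:
send_rows([
  [0, -0.01, 0, 0.002, 0, 0.006, 0],
  [0, -0.02, 0, 0.003, 0, 0.012, 0],
  [0, -0.03, 0, 0.005, 0, 0.017, 0],
  [0, -0.03, 0, 0.005, 0, 0.017, 0],
])

```text
clock: 7.3
tcp_pos: [0.4883, 0.1245, 0.0822]
orientation: [1.905, 2.005, -0.454]
contact_force: [0.2, 1.7, 5.2]
grip_width: 0.0129
```

```bash
python3 - <<'E'
from bench import r
o=r.get_obs();print(o["tcp_pos"],o["contact_force"],o["moment"])
E
```

```text
[0.48830629 0.1244623  0.08219923] [0.15980754 1.66570174 5.20837413] [ 0.17955351  0.44166345 -0.11201896]
```

Request:
send_rows([
  [0, -0.03, 0, 0.015, 0, 0, 0],
  [0, -0.08, 0, 0.04, 0, 0, 0],
  [0, -0.13, 0, 0.066, 0, 0, 0],
  [0, -0.18, 0, 0.091, 0, 0, 0],
  [0, -0.23, 0, 0.117, 0, 0, 0],
  [0, -0.28, 0, 0.142, 0, 0, 0],
  [0, -0.33, 0, 0.168, 0, 0, 0],
  [0, -0.38, 0, 0.193, 0, 0, 0],
  [0, -0.43, 0, 0.219, 0, 0, 0],
  [0, -0.475, 0, 0.242, 0, 0, 0],
  [0, -0.475, 0, 0.242, 0, 0, 0],
])

```text
clock: 8.22
tcp_pos: [0.4943, 0.0505, 0.0824]
orientation: [1.9, 2.013, -0.444]
contact_force: [0.6, 8.0, 14.0]
grip_width: 0.013
```

```bash
python3 go.py .4980 -.0543 .004 -1.5171 0;python3 - <<'E'
from h import *
f=grab("top");g=grab("scene")
h=np.zeros((450,800,3),np.uint8);h[:400,:400]=crop(f,220,150,320,250,4);h[:400,400:]=crop(g,190,130,290,230,4)
cv2.imwrite("pics/m6.png",h)
E
```

```text
t 8.22 tcp [0.4943 0.0505 0.0824] F [ 0.6  8.  14. ] w 0.013 j [-0.88  0.56  0.5   2.09  0.26  0.74 -0.59]
delta [-0.218 -0.014  0.077  0.002 -0.019  0.001] target [0.4942 0.016  0.0868]
```

View pics/m6.png

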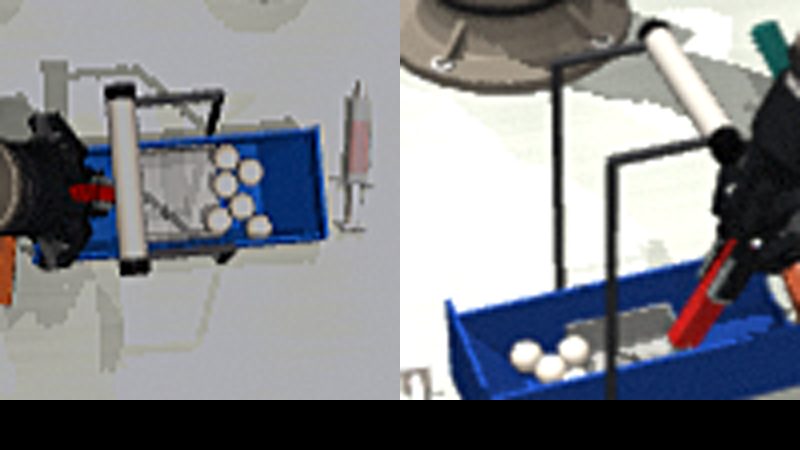

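All six balls are now gathered ahead of the lip against the ramp, at (212–270, 155–225) in the top crop. The gripper clears the lamp. I'm pushing on slowly.

Request:
send_rows([
  [0, -0.025, 0, 0.01, 0, 0, 0],
  [0, -0.05, 0, 0.022, 0, 0, 0],
  [0, -0.075, 0, 0.034, 0, 0, 0],
  [0, -0.1, 0, 0.046, 0, 0, 0],
  [0, -0.12, 0, 0.057, 0, 0, 0],
  [0, -0.12, 0, 0.057, 0, 0, 0],
])

```text
clock: 8.82
tcp_pos: [0.4948, 0.0273, 0.0824]
orientation: [1.903, 2.008, -0.449]
contact_force: [-0.8, 6.7, 9.6]
grip_width: 0.0127
```

```bash
python3 go.py .4980 -.0543 .004 -1.5171 0
```

```text
t 8.82 tcp [0.4948 0.0273 0.0824] F [-0.8  6.7  9.6] w 0.0127 j [-0.85  0.55  0.51  2.11  0.28  0.72 -0.56]
delta [-0.08  -0.008  0.008  0.001 -0.018 -0.   ] target [0.4942 0.016  0.0868]
```

Request:
send_rows([
  [0, -0.02, 0, 0.01, 0, 0, 0],
  [0, -0.04, 0, 0.02, 0, 0, 0],
  [0, -0.06, 0, 0.03, 0, 0, 0],
  [0, -0.075, 0, 0.037, 0, 0, 0],
  [0, -0.075, 0, 0.037, 0, 0, 0],
])

```text
clock: 9.23
tcp_pos: [0.4954, 0.0146, 0.0824]
orientation: [1.902, 2.008, -0.45]
contact_force: [0.4, 5.8, 7.9]
grip_width: 0.013
```

```bash
python3 go.py .4980 -.0543 .004 -1.5171 0;python3 - <<'E'
from h import *
f=grab("top");g=grab("scene")
h=np.zeros((480,800,3),np.uint8);h[:360,:400]=crop(f,245,170,325,242,5);h[:400,400:]=crop(g,195,170,275,250,5)
cv2.imwrite("pics/m7.png",h)
E
```

```text
t 9.23 tcp [0.4954 0.0146 0.0824] F [0.4 5.8 7.9] w 0.013 j [-0.84  0.55  0.51  2.11  0.29  0.71 -0.55]
delta [-0.005 -0.007 -0.03   0.001 -0.018 -0.   ] target [0.4942 0.016  0.0868]
```

View pics/m7.png

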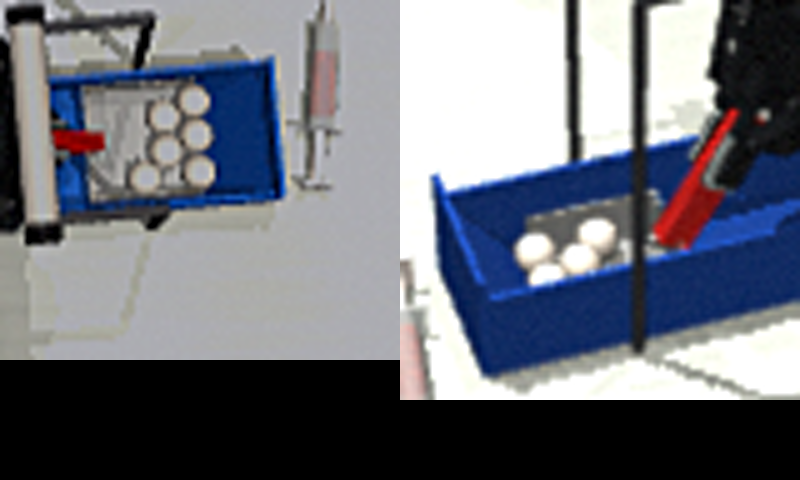

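Three balls are well inside the scoop, and the front three, at about (197,101), (197,135) and (200,171), are at the lip against the ramp. I'm pushing on to ramp contact.

Request:
send_rows([
  [0, -0.012, 0, 0.006, 0, 0, 0],
  [0, -0.024, 0, 0.012, 0, 0, 0],
  [0, -0.036, 0, 0.018, 0, 0, 0],
  [0, -0.036, 0, 0.018, 0, 0, 0],
])

```text
clock: 9.67
tcp_pos: [0.4959, 0.0122, 0.0824]
orientation: [1.902, 2.012, -0.446]
contact_force: [-4.9, 17.3, 19.2]
grip_width: 0.0129
```

```bash
python3 - <<'E'
from h import *
f=grab("top")
for u in [(196,101),(197,135),(200,171),(162,115),(167,150),(145,178)]:
    q=(np.array(u)+.5)/5-.5+[245,170];w=ray(f,q,.018);d=w[:2]-[.4964,-.0244];c,s=np.cos(-1.5171),np.sin(-1.5171)
    print(np.round([1000*(c*d[0]+s*d[1]),1000*(-s*d[0]+c*d[1])]))
E
```

```text
[68. 28.]
[67.  4.]
[ 67. -22.]
[43. 20.]
[45. -5.]
[ 28. -24.]
```

```bash
sed -i 's/^GRIP=.*/GRIP=np.array([-.0702,0,.0855])/; s/lean=30\./lean=26.8/' h.py; cat > traj.py <<'E'
# traj.py fwd_mm down_mm "x,z,pitch[,yb]" ... scoop poses in the bin frame (mm,deg) -> rows
import sys;from h import *
B=(.4964,-.0244,-1.5171)
p0,R0=here();o=r.get_obs();d=np.array([np.cos(B[2]),np.sin(B[2]),0])
print("t",round(o["clock"],2),p0.round(4),o["contact_force"].round(1),"w",round(o["grip_width"],4),"j",o["joints"].round(2))
p0=p0+d*float(sys.argv[1])/1000-[0,0,float(sys.argv[2])/1000]
for a in sys.argv[3:]:
    v=[float(x) for x in a.split(",")]+[0];O=T(*B,np.array([v[0],v[3],v[1]])/1000)[0]
    p,R=tool_of(O,B[2],v[2]);print(a,rel(p,R,p0,R0).round(3).tolist())
E
python3 traj.py 3.6 2 30,4,0 33,6.8,4 37,9.6,8 40,13.3,12 40,18,16 36,25,20 30,37,24 22,50,25 10,60,25 -10,65,25 -30,65,25 -50,65,25
```

```text
t 9.72 [0.4959 0.0122 0.0824] [-4.8 17.7 19.3] w 0.013 j [-0.83  0.55  0.51  2.12  0.29  0.7  -0.54]
30,4,0 [0.016, -0.009, -0.023, 0.001, -0.001, 0.001]
33,6.8,4 [0.036, -0.009, -0.017, 0.001, -0.024, 0.001]
37,9.6,8 [0.048, -0.009, -0.006, 0.001, -0.046, 0.001]
40,13.3,12 [0.063, -0.009, 0.0, 0.001, -0.068, 0.0]
40,18,16 [0.092, -0.009, -0.005, 0.001, -0.09, 0.0]
36,25,20 [0.135, -0.009, -0.034, 0.001, -0.112, 0.0]
30,37,24 [0.174, -0.009, -0.095, 0.001, -0.135, 0.0]
22,50,25 [0.192, -0.008, -0.189, 0.001, -0.14, 0.0]
10,60,25 [0.234, -0.008, -0.285, 0.001, -0.14, 0.0]
-10,65,25 [0.338, -0.007, -0.374, 0.001, -0.14, 0.0]
-30,65,25 [0.458, -0.007, -0.434, 0.001, -0.14, 0.0]
-50,65,25 [0.577, -0.006, -0.493, 0.001, -0.14, 0.0]
```

Request:
send_rows([
  [0, 0.026, -0.005, -0.02, 0, -0.012, 0],
  [0, 0.036, -0.009, -0.017, 0, -0.024, 0],
  [0, 0.042, -0.009, -0.011, 0, -0.035, 0],
  [0, 0.048, -0.009, -0.006, 0, -0.046, 0],
  [0, 0.055, -0.009, -0.003, 0, -0.057, 0],
  [0, 0.063, -0.009, 0, 0, -0.068, 0],
  [0, 0.078, -0.009, -0.002, 0, -0.08, 0],
  [0, 0.092, -0.009, -0.005, 0, -0.09, 0],
  [0, 0.113, -0.009, -0.02, 0, -0.1, 0],
  [0, 0.135, -0.009, -0.034, 0, -0.112, 0],
  [0, 0.155, -0.009, -0.065, 0, -0.124, 0],
  [0, 0.174, -0.009, -0.095, 0, -0.135, 0],
  [0, 0.174, -0.009, -0.095, 0, -0.135, 0],
  [0, 0.174, -0.009, -0.095, 0, -0.135, 0],
  [0, 0.174, -0.009, -0.095, 0, -0.135, 0],
])

```text
clock: 10.97
tcp_pos: [0.4911, 0.0359, 0.0828]
orientation: [1.637, 1.725, -0.785]
contact_force: [-0.3, -0.5, -2.4]
grip_width: 0.0131
```

```bash
python3 traj.py 0 0 30,37,24 22,50,25 10,60,25 -10,65,25 -40,65,25 -70,65,25 -100,65,25;python3 - <<'E'
from h import *
f=grab("top");g=grab("scene")
h=np.zeros((480,800,3),np.uint8);h[:360,:400]=crop(f,245,170,325,242,5);h[:400,400:]=crop(g,195,170,275,250,5)
cv2.imwrite("pics/m8.png",h)
E
```

```text
t 10.97 [0.4911 0.0359 0.0828] [-0.3 -0.5 -2.4] w 0.0131 j [-1.11  0.81  0.63  2.03  0.41  0.93 -0.82]
30,37,24 [0.016, 0.014, -0.006, -0.0, 0.002, -0.0]
22,50,25 [-0.006, 0.014, -0.099, -0.0, -0.003, -0.0]
10,60,25 [-0.008, 0.014, -0.203, -0.0, -0.003, -0.0]
-10,65,25 [0.049, 0.014, -0.328, -0.0, -0.003, -0.0]
-40,65,25 [0.175, 0.013, -0.484, -0.0, -0.003, -0.0]
-70,65,25 [0.3, 0.013, -0.64, -0.0, -0.003, -0.0]
-100,65,25 [0.425, 0.013, -0.796, -0.0, -0.003, -0.0]
```

View pics/m8.png

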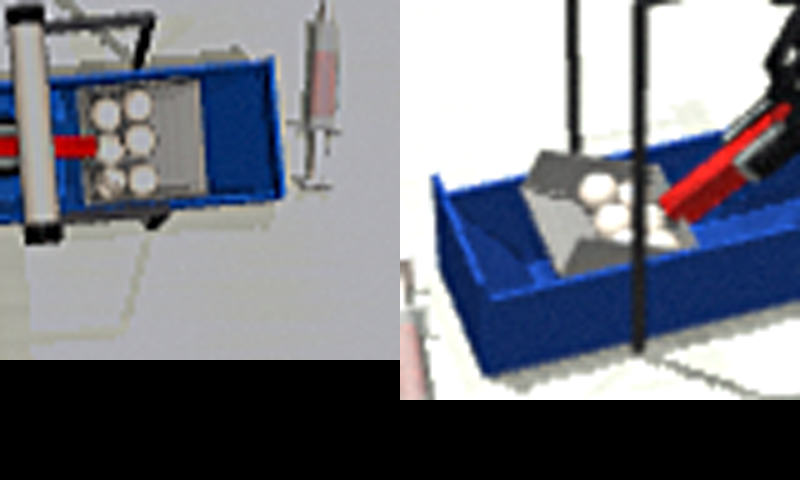

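All six balls sit in two rows against the scoop's back wall, (90–155, 90–195) in the top crop, with the scoop tilted. I'm backing out from under the lamp.

Request:
send_rows([
  [0, 0.005, 0.004, -0.04, 0, 0, 0],
  [0, -0.006, 0.008, -0.099, 0, -0.003, 0],
  [0, -0.008, 0.01, -0.16, 0, -0.003, 0],
  [0, 0, 0.012, -0.22, 0, -0.003, 0],
  [0, 0.025, 0.014, -0.275, 0, -0.003, 0],
  [0, 0.049, 0.014, -0.328, 0, -0.003, 0],
  [0, 0.09, 0.014, -0.38, 0, -0.003, 0],
  [0, 0.132, 0.013, -0.432, 0, -0.003, 0],
  [0, 0.175, 0.013, -0.484, 0, -0.003, 0],
  [0, 0.217, 0.013, -0.536, 0, -0.003, 0],
  [0, 0.258, 0.013, -0.588, 0, -0.003, 0],
  [0, 0.3, 0.013, -0.64, 0, -0.003, 0],
  [0, 0.34, 0.013, -0.69, 0, -0.003, 0],
  [0, 0.38, 0.013, -0.74, 0, -0.003, 0],
  [0, 0.41, 0.013, -0.78, 0, -0.003, 0],
  [0, 0.425, 0.013, -0.796, 0, -0.003, 0],
  [0, 0.425, 0.013, -0.796, 0, -0.003, 0],
])

```text
clock: 12.48
tcp_pos: [0.4861, 0.1703, 0.1076]
orientation: [1.63, 1.72, -0.79]
contact_force: [-0.4, 0.1, -2.8]
grip_width: 0.0129
```

```bash
python3 traj.py 0 0 -100,65,25 -125,80,25 -135,200,25 -135,300,25 0,300,25
```

```text
t 12.48 [0.4861 0.1703 0.1076] [-0.4  0.1 -2.8] w 0.0129 j [-1.23  0.82  0.57  1.84  0.3   1.18 -0.84]
-100,65,25 [-0.008, -0.001, 0.007, -0.0, -0.001, 0.0]
-125,80,25 [0.017, -0.001, -0.186, -0.0, -0.001, 0.0]
-135,200,25 [-0.569, -0.001, -0.734, -0.0, -0.001, 0.0]
-135,300,25 [-1.093, -0.002, -1.147, -0.0, -0.001, 0.0]
0,300,25 [-1.65, -0.002, -0.441, -0.0, -0.001, 0.0]
```

Request:
send_rows([
  [0, 0.008, 0, -0.08, 0, 0, 0],
  [0, 0.01, 0, -0.19, 0, 0, 0],
  [0, -0.05, 0, -0.26, 0, 0, 0],
  [0, -0.12, 0, -0.33, 0, 0, 0],
  [0, -0.2, 0, -0.4, 0, 0, 0],
  [0, -0.28, 0, -0.47, 0, 0, 0],
  [0, -0.36, 0, -0.55, 0, 0, 0],
  [0, -0.44, 0, -0.62, 0, 0, 0],
  [0, -0.52, 0, -0.69, 0, 0, 0],
  [0, -0.6, 0, -0.76, 0, 0, 0],
  [0, -0.68, 0, -0.82, 0, 0, 0],
  [0, -0.76, 0, -0.88, 0, 0, 0],
  [0, -0.84, 0, -0.94, 0, 0, 0],
  [0, -0.9, 0, -0.98, 0, 0, 0],
  [0, -0.93, 0, -1, 0, 0, 0],
  [0, -0.93, 0, -1, 0, 0, 0],
])

```text
clock: 13.82
tcp_pos: [0.4848, 0.2003, 0.3114]
orientation: [1.632, 1.719, -0.789]
contact_force: [1.4, 0.3, -2.4]
grip_width: 0.0128
```

```bash
python3 traj.py 0 0 -135,305,25 -60,305,25 0,305,25 100,305,25
```

```text
t 13.82 [0.4848 0.2003 0.3114] [ 1.4  0.3 -2.4] w 0.0128 j [-1.32  0.56  0.66  1.7   0.38  1.54 -0.71]
-135,305,25 [-0.176, -0.003, -0.169, -0.0, -0.001, -0.001]
-60,305,25 [-0.487, -0.002, 0.224, -0.0, -0.001, -0.001]
0,305,25 [-0.735, -0.002, 0.537, -0.0, -0.001, -0.001]
100,305,25 [-1.148, -0.001, 1.06, -0.0, -0.001, -0.001]
```

Request:
send_rows([
  [0, -0.06, 0, -0.06, 0, 0, 0],
  [0, -0.13, 0, -0.12, 0, 0, 0],
  [0, -0.176, 0, -0.169, 0, 0, 0],
  [0, -0.2, 0, -0.14, 0, 0, 0],
  [0, -0.25, 0, -0.075, 0, 0, 0],
  [0, -0.31, 0, 0, 0, 0, 0],
  [0, -0.37, 0, 0.076, 0, 0, 0],
  [0, -0.43, 0, 0.152, 0, 0, 0],
  [0, -0.487, 0, 0.224, 0, 0, 0],
  [0, -0.55, 0, 0.303, 0, 0, 0],
  [0, -0.61, 0, 0.379, 0, 0, 0],
  [0, -0.67, 0, 0.455, 0, 0, 0],
  [0, -0.735, 0, 0.537, 0, 0, 0],
  [0, -0.8, 0, 0.62, 0, 0, 0],
  [0, -0.86, 0, 0.695, 0, 0, 0],
  [0, -0.92, 0, 0.77, 0, 0, 0],
  [0, -0.97, 0, 0.835, 0, 0, 0],
  [0, -1, 0, 0.873, 0, 0, 0],
  [0, -1, 0, 0.873, 0, 0, 0],
])

```text
clock: 15.4
tcp_pos: [0.4943, 0.0029, 0.3471]
orientation: [1.633, 1.717, -0.792]
contact_force: [0.0, 0.6, -2.6]
grip_width: 0.013
```

```bash
cat > w.py <<'E'
# w.py yaw "x,y,z,pitch" ... scoop poses in world (mm,deg) -> rows
import sys;from h import *
p0,R0=here();o=r.get_obs();yaw=float(sys.argv[1])
print("t",round(o["clock"],2),p0.round(4),o["contact_force"].round(1),"w",round(o["grip_width"],4),"j",o["joints"].round(2))
for a in sys.argv[2:]:
    v=[float(x) for x in a.split(",")];p,R=tool_of(np.array(v[:3])/1000,yaw,v[3]);print(a,rel(p,R,p0,R0).round(3).tolist())
E
python3 w.py -1.5171 501,-88,305,25 487,-200,305,25 487,-290,305,25
```

```text
t 15.4 [0.4943 0.0029 0.3471] [ 0.   0.6 -2.6] w 0.013 j [-1.21  0.34  0.77  1.93  0.6   1.39 -0.61]
501,-88,305,25 [0.006, 0.012, -0.015, -0.001, -0.0, -0.001]
487,-200,305,25 [-0.453, -0.119, 0.567, -0.001, -0.0, -0.001]
487,-290,305,25 [-0.824, -0.149, 1.037, -0.001, -0.0, -0.001]
```

Request:
send_rows([
  [0, -0.02, -0.005, 0.03, 0, 0, 0],
  [0, -0.07, -0.02, 0.09, 0, 0, 0],
  [0, -0.13, -0.035, 0.165, 0, 0, 0],
  [0, -0.19, -0.05, 0.24, 0, 0, 0],
  [0, -0.25, -0.065, 0.315, 0, 0, 0],
  [0, -0.31, -0.08, 0.39, 0, 0, 0],
  [0, -0.37, -0.1, 0.465, 0, 0, 0],
  [0, -0.43, -0.11, 0.54, 0, 0, 0],
  [0, -0.49, -0.122, 0.615, 0, 0, 0],
  [0, -0.55, -0.127, 0.69, 0, 0, 0],
  [0, -0.61, -0.132, 0.766, 0, 0, 0],
  [0, -0.67, -0.137, 0.842, 0, 0, 0],
  [0, -0.72, -0.142, 0.905, 0, 0, 0],
  [0, -0.76, -0.145, 0.955, 0, 0, 0],
  [0, -0.78, -0.147, 0.98, 0, 0, 0],
  [0, -0.78, -0.147, 0.98, 0, 0, 0],
])

```text
clock: 16.73
tcp_pos: [0.4822, -0.1849, 0.3478]
orientation: [1.632, 1.718, -0.792]
contact_force: [0.8, 0.3, -3.0]
grip_width: 0.0131
```

```bash
python3 w.py -1.5171 487,-280,305,25 484,-300,200,25 484,-302,150,20
```

```text
t 16.73 [ 0.4822 -0.1849  0.3478] [ 0.8  0.3 -3. ] w 0.0131 j [-1.04  0.21  0.89  2.08  0.81  1.18 -0.51]
487,-280,305,25 [-0.007, -0.002, 0.009, -0.001, -0.0, -0.0]
484,-300,200,25 [0.461, -0.028, 0.546, -0.001, -0.0, -0.0]
484,-302,150,20 [0.655, -0.029, 0.751, -0.001, 0.027, -0.001]
```

```bash
python3 w.py -1.5171 486,-285,270,18 485,-295,220,12 485,-300,160,12 485,-302,125,12
```

```text
t 16.73 [ 0.4822 -0.1849  0.3478] [ 0.8  0.3 -3. ] w 0.0131 j [-1.04  0.21  0.89  2.08  0.81  1.18 -0.51]
486,-285,270,18 [0.073, -0.01, 0.165, -0.001, 0.039, -0.001]
485,-295,220,12 [0.222, -0.02, 0.418, -0.001, 0.072, -0.001]
485,-300,160,12 [0.516, -0.021, 0.692, -0.001, 0.072, -0.001]
485,-302,125,12 [0.691, -0.022, 0.847, -0.001, 0.072, -0.001]
```

Request:
send_rows([
  [0, 0.02, -0.003, 0.04, 0, 0.01, 0],
  [0, 0.045, -0.006, 0.1, 0, 0.024, 0],
  [0, 0.073, -0.01, 0.165, 0, 0.039, 0],
  [0, 0.11, -0.013, 0.23, 0, 0.048, 0],
  [0, 0.15, -0.016, 0.3, 0, 0.056, 0],
  [0, 0.19, -0.018, 0.36, 0, 0.065, 0],
  [0, 0.222, -0.02, 0.418, 0, 0.072, 0],
  [0, 0.29, -0.02, 0.48, 0, 0.072, 0],
  [0, 0.36, -0.02, 0.55, 0, 0.072, 0],
  [0, 0.44, -0.021, 0.62, 0, 0.072, 0],
  [0, 0.516, -0.021, 0.692, 0, 0.072, 0],
  [0, 0.58, -0.022, 0.75, 0, 0.072, 0],
  [0, 0.64, -0.022, 0.8, 0, 0.072, 0],
  [0, 0.675, -0.022, 0.833, 0, 0.072, 0],
  [0, 0.691, -0.022, 0.847, 0, 0.072, 0],
  [0, 0.691, -0.022, 0.847, 0, 0.072, 0],
])

```text
clock: 18.07
tcp_pos: [0.4812, -0.2192, 0.1873]
orientation: [1.775, 1.873, -0.626]
contact_force: [0.2, 1.7, -2.3]
grip_width: 0.013
```

```bash
python3 w.py -1.5171 485,-302,125,12;python3 - <<'E'
from h import *
f=grab("top");g=grab("scene")
h=np.zeros((480,800,3),np.uint8);h[:400,:400]=crop(f,295,155,395,255,4);h[:400,400:]=crop(g,90,150,190,250,4)
cv2.imwrite("pics/m9.png",h)
E
```

```text
t 18.07 [ 0.4812 -0.2192  0.1873] [ 0.2  1.7 -2.3] w 0.013 j [-0.75  0.43  0.83  2.18  0.58  0.69 -0.39]
485,-302,125,12 [-0.01, -0.004, 0.004, -0.0, -0.0, 0.0]
```

View pics/m9.png

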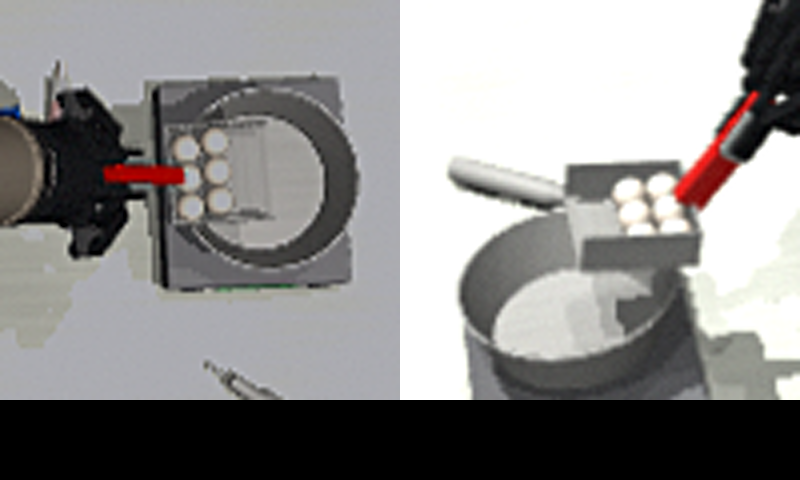

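All six balls are still in the scoop, with the lip over the pan centre, (265,175) against (270,178). I'm pouring slowly.

```bash
python3 w.py -1.5171 485,-305,107,5 485,-305,102,-2 485,-305,98,-8 485,-306,95,-15 485,-309,92,-25 485,-312,98,-35 485,-315,107,-42 485,-315,150,-42 485,-305,200,-20
```

```text
t 18.17 [ 0.4816 -0.2193  0.1881] [-0.8  0.1 -3. ] w 0.0128 j [-0.76  0.43  0.83  2.18  0.59  0.69 -0.39]
485,-305,107,5 [-0.028, -0.008, 0.099, -0.0, 0.039, -0.0]
485,-305,102,-2 [-0.091, -0.008, 0.12, -0.0, 0.078, -0.0]
485,-305,98,-8 [-0.146, -0.008, 0.145, -0.0, 0.111, -0.0]
485,-306,95,-15 [-0.221, -0.008, 0.179, -0.0, 0.15, -0.0]
485,-309,92,-25 [-0.338, -0.009, 0.245, -0.0, 0.205, -0.0]
485,-312,98,-35 [-0.483, -0.01, 0.283, 0.0, 0.261, -0.0]
485,-315,107,-42 [-0.603, -0.011, 0.299, 0.0, 0.3, -0.0]
485,-315,150,-42 [-0.783, -0.011, 0.076, 0.0, 0.3, -0.0]
485,-305,200,-20 [-0.712, -0.007, -0.354, -0.0, 0.178, -0.0]
```

Request:
send_rows([
  [0, -0.014, -0.004, 0.05, 0, 0.02, 0],
  [0, -0.028, -0.008, 0.099, 0, 0.039, 0],
  [0, -0.06, -0.008, 0.11, 0, 0.058, 0],
  [0, -0.091, -0.008, 0.12, 0, 0.078, 0],
  [0, -0.11, -0.008, 0.128, 0, 0.089, 0],
  [0, -0.128, -0.008, 0.137, 0, 0.1, 0],
  [0, -0.146, -0.008, 0.145, 0, 0.111, 0],
  [0, -0.165, -0.008, 0.153, 0, 0.121, 0],
  [0, -0.184, -0.008, 0.162, 0, 0.131, 0],
  [0, -0.203, -0.008, 0.17, 0, 0.14, 0],
  [0, -0.221, -0.008, 0.179, 0, 0.15, 0],
  [0, -0.244, -0.008, 0.192, 0, 0.161, 0],
  [0, -0.267, -0.008, 0.205, 0, 0.172, 0],
  [0, -0.29, -0.008, 0.218, 0, 0.183, 0],
  [0, -0.314, -0.009, 0.232, 0, 0.194, 0],
  [0, -0.338, -0.009, 0.245, 0, 0.205, 0],
  [0, -0.386, -0.009, 0.258, 0, 0.224, 0],
  [0, -0.434, -0.009, 0.27, 0, 0.242, 0],
  [0, -0.483, -0.01, 0.283, 0, 0.261, 0],
  [0, -0.483, -0.01, 0.283, 0, 0.261, 0],
])

```text
clock: 19.83
tcp_pos: [0.4834, -0.3071, 0.2016]
orientation: [-2.095, -2.198, -0.15]
contact_force: [-0.2, -1.3, -0.6]
grip_width: 0.0132
```

```bash
cat > cnt.py <<'E'
from h import *
# bright neutral blobs in the pan region of the top view
f=grab("top");a=f["pixels"].astype(int)
import sys
for n,fr in(("top",f),("scene",grab("scene"))):
    a=cv2.cvtColor(fr["pixels"],cv2.COLOR_RGB2GRAY)
    c=proj(fr,[.486,-.348,.058])[0];s=26 if n=="top" else 30
    x,y=[int(round(v)) for v in c];w=a[y-s:y+s,x-s:x+s];w=cv2.resize(w,None,fx=6,fy=6,interpolation=cv2.INTER_CUBIC)
    cv2.imwrite(f"pics/c_{n}.png",w);h=cv2.HoughCircles(cv2.GaussianBlur(w,(5,5),0),cv2.HOUGH_GRADIENT,1.2,30,param1=80,param2=13,minRadius=16,maxRadius=32)
    print(n,0 if h is None else h[0].round().astype(int).tolist())
E
python3 cnt.py; python3 w.py -1.5171 485,-312,98,-35 485,-315,107,-42 485,-315,150,-42 485,-300,200,-20
```

```text
top [[123, 61, 31], [29, 229, 25], [59, 212, 19], [7, 143, 30], [143, 241, 24], [137, 122, 19], [172, 201, 26]]
scene [[79, 165, 23], [127, 143, 22], [99, 215, 23], [74, 197, 17], [131, 185, 20], [50, 176, 27], [213, 89, 27], [316, 99, 23], [7, 316, 25]]
t 19.93 [ 0.4837 -0.3036  0.2005] [-0.2 -0.1 -0.7] w 0.0132 j [ 0.2   0.42  0.42  1.81 -0.32  1.05  0.82]
485,-312,98,-35 [0.007, 0.005, 0.002, 0.0, 0.001, -0.001]
485,-315,107,-42 [-0.086, 0.005, -0.075, 0.0, 0.04, -0.001]
485,-315,150,-42 [-0.046, 0.004, -0.359, 0.0, 0.04, -0.001]
485,-300,200,-20 [0.349, 0.009, -0.596, -0.0, -0.083, -0.001]
```

Request:
send_rows([
  [0, -0.03, 0.004, -0.03, 0, 0.015, 0],
  [0, -0.06, 0.004, -0.05, 0, 0.028, 0],
  [0, -0.086, 0.004, -0.075, 0, 0.04, 0],
  [0, -0.086, 0.004, -0.075, 0, 0.04, 0],
  [0, -0.086, 0.004, -0.075, 0, 0.04, 0],
  [0, -0.086, 0.004, -0.075, 0, 0.04, 0],
  [0, -0.07, 0.004, -0.2, 0, 0.04, 0],
  [0, -0.046, 0.004, -0.36, 0, 0.04, 0],
  [0, 0.05, 0.005, -0.5, 0, 0, 0],
  [0, 0.2, 0.007, -0.7, 0, -0.04, 0],
  [0, 0.35, 0.009, -0.9, 0, -0.083, 0],
  [0, 0.35, 0.009, -0.9, 0, -0.083, 0],
  [0, 0.35, 0.009, -0.9, 0, -0.083, 0],
])

```text
clock: 21.02
tcp_pos: [0.4863, -0.2639, 0.3432]
orientation: [2.087, 2.224, -0.117]
contact_force: [0.2, -0.5, -1.5]
grip_width: 0.0133
```

```bash
python3 w.py -1.5171 485,-295,305,-10 ; python3 - <<'E'
from h import *
f=grab("top");g=grab("scene")
h=np.zeros((560,800,3),np.uint8);h[:400,:400]=crop(f,305,155,385,235,5);h[:400,400:]=crop(g,90,175,170,255,5)
h[400:560,:800]=crop(f,205,150,405,190,4)
cv2.imwrite("pics/m10.png",h)
E
python3 cnt.py
```

```text
t 21.02 [ 0.4863 -0.2639  0.3432] [ 0.2 -0.5 -1.5] w 0.0133 j [-0.08  0.16  0.46  1.79  0.04  1.15  0.42]
485,-295,305,-10 [0.1, -0.016, -0.351, 0.002, -0.056, 0.003]
top [[290, 147, 27], [269, 183, 18], [113, 11, 24], [21, 119, 20], [259, 128, 18], [277, 23, 23]]
scene [[87, 205, 31], [79, 164, 22], [128, 145, 23], [141, 199, 30], [44, 184, 18], [163, 33, 28], [250, 197, 24], [59, 327, 30], [39, 152, 31], [83, 68, 18], [121, 223, 25]]
```

```bash
python3 - <<'E'
from h import *
a=cv2.imread("pics/m9.png").astype(int)
for u in [(215,140),(220,172),(222,200),(187,147)]: print("ball",a[u[1]-3:u[1]+3,u[0]-3:u[0]+3].mean((0,1)).round())
for u in [(295,175),(290,140),(285,215)]: print("floor",a[u[1]-3:u[1]+3,u[0]-3:u[0]+3].mean((0,1)).round())
for b in [((4*(280-295)),0)]: pass
f=grab("top");p=f["pixels"];m=((p.min(2)*1.5>200)).astype(np.uint8)
c=proj(f,[.486,-.348,.058])[0];print("pan centre px",c)
n,l,s,ce=cv2.connectedComponentsWithStats(m[150:240,200:400])
for i in range(1,n):
    if s[i,4]>8:print(s[i],(ce[i]+[200,150]).round(1))
x,y=[int(v) for v in c];q=cv2.cvtColor(p,cv2.COLOR_RGB2GRAY)[y-20:y+20:1,x-22:x+22:1];print("\n".join(" ".join(f"{v//10:2d}" for v in r_) for r_ in q[::2]))
E
```

```text
ball [182. 175. 172.]
ball [182. 173. 172.]
ball [182. 173. 172.]
ball [181. 175. 172.]
floor [156. 159. 162.]
floor [155. 158. 159.]
floor [155. 159. 160.]
pan centre px [359.59182281 199.49966374]
 4  4  4  4  4  4  3  0  0  3  2  7  7  7  7  7  7  7  7  6  5  8  8  8  8  8  8  8  8  8  8  8  8  8  8  8  8  7  7  7  7  7  7  7
 4  4  4  4  4  4  1  0  3  3  5  8  7  7  7  7  7  7  8  2  7  8  7  7  8  8  8  8  8  8  8  8  8  8  8  8  8  8  8  8  8  8  8  7
 4  4  4  4  4  3  0  1  4  2  8  7  7  7  7  7  7  7  5  6  6  6  5  7  7  7  7  7  8  8  8  8  8  8  8  8  8  8  8  8  8  8  8  8
 4  4  4  4  4  0  0  3  2  8  7  7  7  7  7  7  7  6  6  6  6  6  7  7  7  7  7  6  7  7  7  7  7  7  8  8  8  8  8  8  8  8  8  9
 4  4  4  4  3  0  2  1  6  8  7  7  7  7  7  7  8  5  6  6  6  6  7  6  7  7  6  6  7  6  6  7  7  7  7  7  7  7  8  8  8  8  8  5
 4  4  4  4  1  2  2  3  9  8  8  8  8  8  8  8  5  6  6  6  6  6  6  6  7  6  6  7  7  6  7  7  6  7  7  6  6  6  7  7  7  7  4  3
 4  4  3  5  2  1  2  8  8  8  8  8  8  8  8  5  5  5  5  6  6  6  6  7  6  6  6  6  6  7  7  7  7  7  6  7  
[... 1038 characters left out ...]
7  7  7  7  7  7  7  7  6  6  8  7  8  8
 2  2  2  3  3  4  4  4  5  5  5  5  5  5  6  6  6  6  6  6  6  6  6  7  7  7  7  7  7  7  7  7  7  7  7  7  7  7  6  6  6  7  7  7
 2  2  3  3  3  4  4  4  5  5  5  5  5  6  6  6  6  6  6  6  6  6  7  7  7  7  7  7  7  7  7  7  7  7  7  7  6  6  6  6  6  7  7  7
 2  2  3  3  4  4  4  4  5  5  5  5  5  6  6  6  6  6  6  6  6  6  7  7  7  7  7  7  7  7  7  7  7  7  7  7  6  6  6  6  6  6  6  6
 2  3  3  4  4  4  4  5  5  5  5  5  6  6  6  6  6  6  6  6  6  6  7  7  7  7  7  7  7  7  7  7  7  7  7  7  6  6  6  6  6  6  6  6
 3  3  4  4  4  4  5  5  5  5  5  6  6  6  6  6  6  6  6  7  7  7  7  7  7  7  7  7  7  7  7  7  7  7  7  6  6  6  6  6  5  5  6  6
```

```bash
python3 w.py -1.5171 485,-295,310,0 492,-170,310,0
```

```text
t 21.27 [ 0.4825 -0.2711  0.3399] [ 0.5 -0.8 -1.4] w 0.0132 j [-0.06  0.17  0.46  1.79  0.04  1.15  0.43]
485,-295,310,0 [0.244, 0.006, -0.354, -0.001, -0.112, -0.001]
492,-170,310,0 [1.068, 0.094, -0.451, -0.001, -0.112, -0.001]
```

Request:
send_rows([
  [0, 0.06, 0, -0.09, 0, -0.03, 0],
  [0, 0.12, 0, -0.18, 0, -0.06, 0],
  [0, 0.18, 0, -0.27, 0, -0.09, 0],
  [0, 0.26, 0.01, -0.355, 0, -0.112, 0],
  [0, 0.4, 0.02, -0.37, 0, -0.112, 0],
  [0, 0.55, 0.04, -0.39, 0, -0.112, 0],
  [0, 0.7, 0.06, -0.41, 0, -0.112, 0],
  [0, 0.85, 0.075, -0.43, 0, -0.112, 0],
  [0, 1, 0.09, -0.445, 0, -0.112, 0],
  [0, 1, 0.09, -0.445, 0, -0.112, 0],
])

```text
clock: 22.1
tcp_pos: [0.4897, -0.1087, 0.3883]
orientation: [1.901, 2.012, -0.455]
contact_force: [0.7, -0.0, -0.9]
grip_width: 0.0132
```

```bash
python3 w.py -1.5171 510,-60,310,0 520,0,310,0; python3 - <<'E'
from h import *
for n in("top","scene"):
    f=grab(n);p=f["pixels"].astype(int)
    m=((p[:,:,2]-p[:,:,0]>2)&(p.mean(2)>100)).astype(np.uint8)
    c=proj(f,[.486,-.348,.058])[0].astype(int);s=30
    k,l,st,ce=cv2.connectedComponentsWithStats(m[c[1]-s:c[1]+s,c[0]-s:c[0]+s]);print(n,c,[(int(a[4]),(e+c-s).round().tolist()) for a,e in zip(st[1:],ce[1:]) if a[4]>5])
E
```

```text
t 22.1 [ 0.4897 -0.1087  0.3883] [ 0.7 -0.  -0.9] w 0.0132 j [-0.44  0.05  0.25  1.86  0.47  1.32 -0.27]
510,-60,310,0 [0.679, 0.155, -0.343, -0.0, -0.0, 0.001]
520,0,310,0 [1.032, 0.244, -0.522, -0.0, -0.0, 0.001]
top [359 199] [(151, [341.0, 171.0]), (136, [382.0, 173.0]), (151, [386.0, 197.0]), (9, [372.0, 191.0]), (8, [358.0, 194.0]), (10, [374.0, 197.0]), (7, [367.0, 199.0]), (7, [374.0, 204.0]), (26, [330.0, 210.0]), (9, [368.0, 207.0]), (30, [386.0, 221.0]), (19, [331.0, 226.0]), (10, [386.0, 227.0])]
scene [132 229] [(6, [115.0, 230.0]), (6, [119.0, 236.0])]
```

Six small ball-coloured blobs show inside the pan in the top view, around (358–374, 191–207), so six balls are in. I'm carrying the scoop back.

Request:
send_rows([
  [0, 0.17, 0.04, -0.087, 0, 0, 0],
  [0, 0.34, 0.08, -0.173, 0, 0, 0],
  [0, 0.51, 0.12, -0.26, 0, 0, 0],
  [0, 0.679, 0.155, -0.343, 0, 0, 0],
  [0, 0.84, 0.2, -0.425, 0, 0, 0],
  [0, 1, 0.236, -0.505, 0, 0, 0],
  [0, 1, 0.236, -0.505, 0, 0, 0],
])

```text
clock: 22.78
tcp_pos: [0.5164, 0.0617, 0.3881]
orientation: [1.9, 2.012, -0.454]
contact_force: [0.1, 0.5, -2.0]
grip_width: 0.0129
```

```bash
python3 w.py -1.5171 540,120,310,0 550,140,310,0
```

```text
t 22.78 [0.5164 0.0617 0.3881] [ 0.1  0.5 -2. ] w 0.0129 j [-0.61  0.18  0.13  1.72  0.4   1.46 -0.51]
540,120,310,0 [0.734, 0.181, -0.373, -0.0, -0.0, 0.001]
550,140,310,0 [0.849, 0.255, -0.431, -0.0, -0.0, 0.001]
```

Request:
send_rows([
  [0, 0.2, 0.05, -0.1, 0, 0, 0],
  [0, 0.4, 0.1, -0.2, 0, 0, 0],
  [0, 0.6, 0.15, -0.305, 0, 0, 0],
  [0, 0.8, 0.22, -0.405, 0, 0, 0],
  [0, 0.95, 0.255, -0.48, 0, 0, 0],
  [0, 1, 0.255, -0.505, 0, 0, 0],
  [0, 1, 0.255, -0.505, 0, 0, 0],
])

```text
clock: 23.37
tcp_pos: [0.5453, 0.2281, 0.3877]
orientation: [1.902, 2.008, -0.458]
contact_force: [-0.3, -0.8, -1.3]
grip_width: 0.0127
```

```bash
python3 w.py -1.85 554.5,250,250,0 554.5,335,200,0 554.5,335,60,0
```

```text
t 23.37 [0.5453 0.2281 0.3877] [-0.3 -0.8 -1.3] w 0.0127 j [-0.75  0.37  0.07  1.47  0.35  1.59 -0.67]
554.5,250,250,0 [0.68, 0.215, 0.097, 0.047, 0.001, 0.095]
554.5,335,200,0 [1.336, 0.246, 0.138, 0.047, 0.001, 0.095]
554.5,335,60,0 [1.758, 0.249, 0.97, 0.047, 0.001, 0.095]
```

Request:
send_rows([
  [0, 0.17, 0.055, 0.024, 0.012, 0, 0.024],
  [0, 0.34, 0.11, 0.05, 0.024, 0, 0.048],
  [0, 0.51, 0.16, 0.075, 0.036, 0, 0.072],
  [0, 0.68, 0.215, 0.097, 0.047, 0.001, 0.095],
  [0, 0.85, 0.225, 0.11, 0.047, 0.001, 0.095],
  [0, 1, 0.23, 0.12, 0.047, 0.001, 0.095],
  [0, 1, 0.23, 0.12, 0.047, 0.001, 0.095],
  [0, 1, 0.23, 0.12, 0.047, 0.001, 0.095],
])

```text
clock: 24.03
tcp_pos: [0.5732, 0.3525, 0.3041]
orientation: [2.246, 1.688, -0.535]
contact_force: [0.2, -0.8, -0.5]
grip_width: 0.0128
```

```bash
python3 w.py -1.85 554.5,335,150,0 554.5,335,80,0
```

```text
t 24.03 [0.5732 0.3525 0.3041] [ 0.2 -0.8 -0.5] w 0.0128 j [-0.81  0.65  0.1   1.21  0.19  1.68 -1.02]
554.5,335,150,0 [0.493, -0.089, 0.316, 0.0, 0.0, -0.001]
554.5,335,80,0 [0.704, -0.09, 0.732, 0.0, 0.0, -0.001]
```

Request:
send_rows([
  [0, 0.12, -0.02, 0.08, 0, 0, 0],
  [0, 0.25, -0.04, 0.16, 0, 0, 0],
  [0, 0.37, -0.07, 0.24, 0, 0, 0],
  [0, 0.493, -0.089, 0.316, 0, 0, 0],
  [0, 0.55, -0.09, 0.43, 0, 0, 0],
  [0, 0.61, -0.09, 0.54, 0, 0, 0],
  [0, 0.66, -0.09, 0.65, 0, 0, 0],
  [0, 0.704, -0.09, 0.732, 0, 0, 0],
  [0, 0.704, -0.09, 0.732, 0, 0, 0],
  [0, 0.704, -0.09, 0.732, 0, 0, 0],
])

```text
clock: 24.87
tcp_pos: [0.5723, 0.4006, 0.159]
orientation: [2.246, 1.689, -0.533]
contact_force: [-0.3, 0.7, -0.2]
grip_width: 0.0133
```

```bash
python3 w.py -1.85 554.5,335,30,0 554.5,335,8,0 554.5,335,2,0; python3 - <<'E'
from h import *
f=grab("top");p=f["pixels"].astype(int)
# predicted vs seen red handle & green mat check: mask of green
m=((p[:,:,1]-p[:,:,0]>40)&(p[:,:,1]-p[:,:,2]>40));ys,xs=np.nonzero(m);print("green",xs.min(),xs.max(),ys.min(),ys.max())
E
```

```text
t 24.87 [0.5723 0.4006 0.159 ] [-0.3  0.7 -0.2] w 0.0133 j [-0.84  0.81  0.08  1.25  0.17  1.5  -1.1 ]
554.5,335,30,0 [0.144, 0.006, 0.305, 0.0, -0.0, -0.001]
554.5,335,8,0 [0.21, 0.005, 0.436, 0.0, -0.0, -0.001]
554.5,335,2,0 [0.228, 0.005, 0.472, 0.0, -0.0, -0.001]
green 141 188 166 204
```

Request:
send_rows([
  [0, 0.05, 0.002, 0.1, 0, 0, 0],
  [0, 0.1, 0.005, 0.2, 0, 0, 0],
  [0, 0.144, 0.005, 0.305, 0, 0, 0],
  [0, 0.18, 0.005, 0.37, 0, 0, 0],
  [0, 0.21, 0.005, 0.436, 0, 0, 0],
  [0, 0.21, 0.005, 0.436, 0, 0, 0],
  [0, 0.218, 0.005, 0.452, 0, 0, 0],
  [0, 0.222, 0.005, 0.462, 0, 0, 0],
  [0, 0.222, 0.005, 0.462, 0, 0, 0],
])

```text
clock: 25.67
tcp_pos: [0.5733, 0.3999, 0.0832]
orientation: [2.247, 1.69, -0.53]
contact_force: [0.2, -0.0, -1.0]
grip_width: 0.013
```

```bash
python3 w.py -1.85 554.5,335,2,0
```

```text
t 25.67 [0.5733 0.3999 0.0832] [ 0.2 -0.  -1. ] w 0.013 j [-0.84  0.89  0.08  1.28  0.17  1.38 -1.13]
554.5,335,2,0 [0.003, -0.001, 0.02, 0.001, -0.001, -0.001]
```

Request:
send_rows([
  [0, 0.004, 0, 0.01, 0, 0, 0],
  [0, 0.007, 0, 0.016, 0, 0, 0],
  [0, 0.01, 0, 0.022, 0, 0, 0],
  [0, 0.01, 0, 0.022, 0, 0, 0],
])

```text
clock: 26.0
tcp_pos: [0.5734, 0.3999, 0.0805]
orientation: [2.247, 1.69, -0.529]
contact_force: [1.6, 0.6, 4.3]
grip_width: 0.013
```

Request:
send_rows([
  [0.1, 0, 0, 0, 0, 0, 0],
  [0.2, 0, 0, 0, 0, 0, 0],
  [0.3, 0, 0, 0, 0, 0, 0],
  [0.45, 0, 0, 0, 0, 0, 0],
  [0.5, 0, 0, 0, 0, 0, 0],
  [0.5, 0, 0, 0, 0, 0, 0],
  [0.5, 0, 0, -0.1, 0, 0, 0],
  [0.5, 0, 0, -0.2, 0, 0, 0],
  [0.5, 0, 0, -0.35, 0, 0, 0],
  [0.5, 0, 0, -0.5, 0, 0, 0],
  [0.5, 0, 0, -0.7, 0, 0, 0],
  [0.5, 0, 0, -0.9, 0, 0, 0],
  [0.5, 0, 0, -0.9, 0, 0, 0],
  [0.5, 0, 0, -0.9, 0, 0, 0],
])

```text
clock: 27.17
tcp_pos: [0.59, 0.4593, 0.2015]
orientation: [2.248, 1.692, -0.525]
contact_force: [-0.4, 0.4, 0.1]
grip_width: 0.0426
```

```bash
python3 - <<'E'
from h import *
f=grab("top");g=grab("scene")
h=np.zeros((600,800,3),np.uint8);h[:300,:400]=crop(f,125,160,205,220,5);h[:300,400:]=crop(g,330,180,410,240,5)
h[300:600,:300]=crop(f,330,170,390,230,5);h[300:600,300:600]=crop(g,100,190,160,250,5);h[320:520,600:800]=crop(f,225,160,325,260,2)
cv2.imwrite("pics/m11.png",h);print(r.get_obs()["clock"],r.get_obs()["tcp_pos"])
E
```

```text
27.2667 [0.58914596 0.45729728 0.19879481]
```

View pics/m11.png

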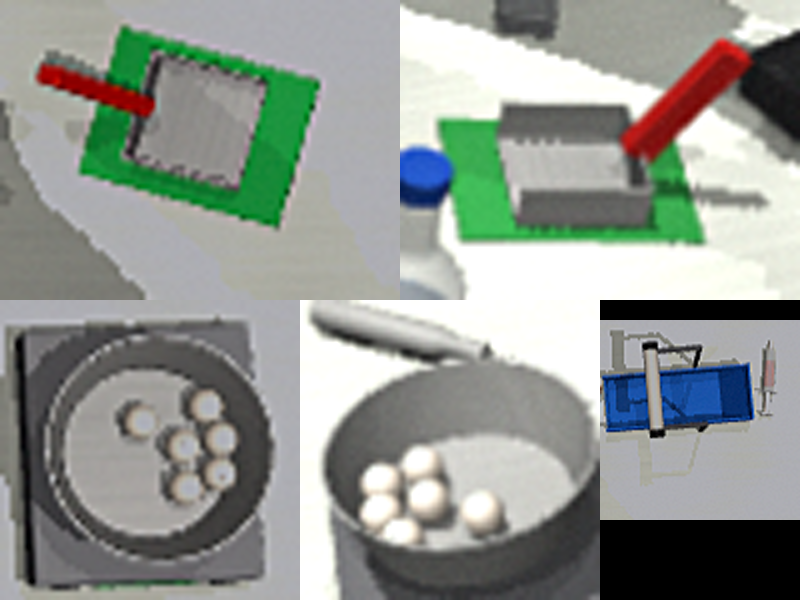

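All six balls are in the pan, the bin is empty, and the scoop stands flat on the mat. I'll measure its offset from the mat centre.

```bash
python3 - <<'E'
exec(open("fit.py").read().split("mat=")[0])
A=lambda p:nat(p,125,160,5)
q=fit("scoop",[(-40,-40,30),(-40,40,30),(40,40,30),(40,-40,30)],A([(125,158),(155,52),(268,79),(239,188)]),[.55,.33,-1.85],.002)
m=np.array([.5545,.335,-1.852]);print("off mm",(q-m)[:2]*1000)
E
```

```text
scoop [ 0.5565  0.3316 -1.835 ] res px [[0.4, 0.4], [0.5, -0.2], [-0.4, -0.1], [-0.5, -0.0]]
off mm [ 1.96749044 -3.40832163]
```

```bash
python3 -c "
from bench import r
print(r.hand_in())"
```

```text
the job is handed in; nothing more can be done
None
```

I scooped all six balls out of the bin against its ramp, poured them into the scale's pan, put the scoop back on its mat, let go and handed the job in. It took about 27 s of the 72 s allowed.

- **Balls:** the last picture shows six balls in the pan and the bin empty.
- **Scoop:** it stands flat on the mat, about 4 mm from the middle by the rim fit, which is good to a few mm. The gripper is open and well clear of it.
- **Forces:** the readings at the end of each move peaked at about 26 N, when the lip met the ramp. I saw no sign of contact with the scale, but I did not log forces during the moves.
- **Disagreements:**
  - The scoop met the bin floor about 5 mm lower than my first grip estimate. I tilted the tool 3 degrees to level the scoop and corrected the estimate.
  - The automatic circle count in the pan was unreliable, so I used a colour check and then the final picture. Both showed six balls.
- **Not measured:** I did not re-measure the other objects on the bench. Those in the last picture looked undisturbed.

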